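# Index an objective turret and unscrew the long objective

## Robot

A 6-joint arm with a two-finger parallel gripper is mounted at the origin on a cart in front of the work surface, level with it; the furniture and walls round the work are solid. World frame = base frame: x ahead of the robot, y to its left, z up, the work surface at z = 0. Lengths are in m, angles in rad, forces in N, time in s.
With the tool pointing down it reaches from about 0.25 to 0.775 m from the base axis. Payload 4 kg.
Tool frame: the origin (TCP) lies at the very end of the fingers, on their centre line; the grasp point (between the pads) lies ctrl.pinch_z behind it (ctrl.pinch_z is the distance from the TCP to the grasp point, in m); z points along the fingers, y is the line along which they close (so a half turn about z gives the same grasp; the last joint's range is limited). The gripper opens to 94 mm and grips with 3 to 60 N. Pads are 16 mm wide; open, the fingers measure 119 mm over their backs; the gripper's body (75 mm by 177 mm) begins 78 mm behind the grasp point.
Start: joints at [-1.216, 0.087, 1.371, -0, 1.684, -0.103], TCP at [0.243, -0.493, 0.206] pointing down, gripper open.
Joint ranges: [-3.1, 3.1], [-0.76, 2.03], [0.27, 2.55], [-1.08, 4.22], [0.17, 2.65], [-2.57, 2.57]. Speed limits (rad/s): [2.79, 2.79, 3.14, 3.14, 3.14, 3.14].

## Interface

Orientations are given as a unit quaternion [x, y, z, w].
In Python, from cell import ctrl, cams gives the robot as it stands.
- The arm moves only by the tool move_arm, never from a script. Its argument "plan" is a list of rows, each an object with "delta_pos": the shift along the tool's x, y, z each as a share of 0.15 m, from -1 to 1, a list of three; "spin": the turn about the tool's z as a share of 45 degrees, from -1 to 1. A call has 1 to 20 rows; each row is the pose to reach, as a shift and turn from the pose commanded when the call began, along the tool's axes at that moment; what a row does not reach only later rows make up. A row lasts 1/12 s, in which the tool goes at most 41.7 mm and 7.16 degrees, less where a joint would pass 70% of its speed; a pose out of reach is approached as far as the arm can. A call with a number of a shift or a turn outside -1 to 1 is refused whole. A call with a gripper value outside its range is refused whole. "claw" is the gripper command: -1 is fully open, 1 is shut, values between are in proportion, set as the call begins (left out, the last holds). The fingers move at their own pace and stop on an object; "grip_force" is the grip in N (left out, the last holds). Time passes only in rows, so rows that repeat a pose let the fingers close. It gives the time, the measured TCP pose, the force, the opening and the grip force at its end, in the units of the state.
- ctrl.get_obs(): the state, without advancing time (a new reading comes with each control period).
- cams.snapshot(name): name is "scene" or "top" or "wrist"; returns (picture, depth): 400x640x3 uint8, red, green, blue; 400x640 float32, m along the optical axis (not along the pixel's ray), 0 where there is no reading.
- cams.camera_params(name): a dict with "fx", "fy", "cx", "cy" (pixels), "R" (3x3) and "t" (3): a world point X has camera coordinates R X + t; the wrist camera has in their place "tool_from_camera" (4x4, takes a point from camera to tool coordinates, whose origin is the TCP and whose axes are the flange's). Camera axes: x right, y down, z forward; pixel columns grow to the right and rows downward; lengths in m; the calibration is good to about 2 mm. A picture is of the moment at which its call begins: read the wrist's pose just before it. camera_params takes no time and is no camera call.
- ctrl.close_job(): hands the job in; it is judged then, once.
The state is a dict: "t": time; "q": joint angles; "qd": joint speeds; "joint_torque": joint torques, N m; "tcp_pos": TCP position; "orientation": TCP orientation; "wrist_force": force on the tool from outside, world axes, zero at the start; "wrist_torque": the same for the moment, N m; "finger_gap": finger opening in m; "grip_force": force on a finger pad.
Only numpy, scipy, OpenCV 4.12 (cv2) and the standard library are available. Lean on these libraries where they do the work, as an engineer would, in place of code of your own. Each camera call takes 0.05 s, during which the arm holds its last target. There are 200 camera calls.

## Task

Turn the small objective turret by its black bar grip until the long objective stands at the gap in the guard rim, on the robot's side, and clicks in there. Then unscrew that objective (anticlockwise seen from above, about half a turn, more than one twist of the wrist), lift it out and stand it upright, released, in the grey tray. Leave the short objective screwed in and do not knock the other things on the bench about.

Things in the scene. Friction and masses are not known exactly. Their poses are not given: they have to be found in the camera images.
- turret_base: Fixed foot of the turret, white, with an aluminium guard rim 190 mm across, top 91 mm up. Origin on the turret's upright axis at bench height. The rim's lip (86 to 91 mm up, inner edge 80 mm from the axis) overhangs the objectives' collars, so one can rise only in the gap, 40 degrees either side of the base's -x (the front, facing the robot; base yaw up to 17 degrees).
- rotor: Dark turning plate, upper face 40 mm above the bench; origin on its axis, 30 mm up. Five places 72 degrees apart, 64 mm from the axis: low black plug (own -x; starts within 14 degrees of front), a removable objective each side of it in bosses 45 mm wide, tops 73 mm up, and two fixed stubby ones behind. Stays put by friction; a sprung detent (up to 0.5 N m) centres a place from 4 degrees off.
- turret_grip (a point): Point on the turret's axis, 136 mm above the bench, at the height to grip in the black upright bar that turns the rotor: 46 mm long along the rotor's x, 12 mm thick along its y, 118 to 148 mm above the bench. Axes as the rotor's.
- front_position (a point): Point fixed on the base at the front place: 64 mm from the axis along the base's -x, 74 mm above the bench (underside of a seated collar). An objective is at the front when its axis passes through it.
- long_objective: To be taken off: aluminium, 100 mm long, 100 to 170 g. Origin: centre of its underside (on the rotor's face at the start), z up its axis. Stem 25 mm across up to 34 mm, inside the boss, with a cross pin 34 mm long, 17.5 mm up; knurled collar 44 mm across from 34 to 42 mm; round barrel 26 mm across from 42 to 90 mm, to be gripped; tapered nose. How the thread behaves: see thread_mouth.
- short_objective: Same stem, pin and collar as the long one, but 80 mm long in all (barrel from 42 to 70 mm). Stays screwed in. Which of the two is left of the plug and which right changes.
- lens_tray: Loose square grey plastic tray, 90 x 90 mm, rim 14 mm high, walls and floor 4 mm thick, 0.9 kg, right of the tool organiser. Origin: centre of its underside. Inside 82 x 82 mm.
- spool: Bystander: solder spool, 51 mm across, 38 mm high, right of the tray.
- cleaner: Bystander: black pot of brass wool, 62 mm across, 43 mm high, right of the spool.
- blower: Bystander: pink air blower bulb, 51 mm across, 108 mm high, left of the turret.
- fluxtube: Bystander: white tube standing on its cap, 36 x 41 mm, 130 mm high, behind and right of the turret.
- meter: Bystander: red hand meter lying flat, 128 x 66 x 38 mm, right of the pot.
- thread_mouth (a point): Same point, listed for the thread: right-hand, two-start. Anticlockwise turning (from above) raises the objective 20 mm per full turn, with some 2 mm play up and down, under 1 mm sideways. It cannot be pulled out until turned 175 to 200 degrees (risen about 10 mm); a pull of 5 N tells; then it lifts straight out. Let go half-way, it stays there. The detent holds the rotor meanwhile.

How it is judged:
By the outcome, as a careful person would: the job done as asked, in the order asked, and still so for the second after the job is handed in, with the robot touching nothing.
It also fails if it takes over 72 s, if anything falls off the work surface, if the arm or the gripper's body presses on something with over 40 N, if the wrist force passes 120 N, or if a joint passes its speed limit or range.

## Working session

There is one attempt and no reset: what is moved stays moved. The work goes in short steps, Python scripts to look and compute and a tool call to move; the robot and the scene stay as the last step left them, time stands still between calls to the robot, and variables do not carry over. Pictures are saved under pics/ and viewed, at most 10 in all, crops included, and the job is handed in when it is done.

Besides the shell and the picture viewer there is one more tool, called as name(argument=value, ...), one argument or row to a line, values as JSON. move_arm: Moves the arm, as the interface text tells. Shift numbers are shares of 0.15 m and turn numbers shares of 45 degrees, none past 1 either way. Its arguments: {"type":"object","properties":{"plan":{"type":"array","items":{"type":"object","properties":{"delta_pos":{"type":"array","items":{"type":"number"}},"spin":{"type":"number"}}}},"claw":{"type":"number"},"grip_force":{"type":"number"}},"required":["plan"]}

```bash
mkdir -p pics; ls; python3 - <<'E'
from cell import ctrl,cams
import cv2,numpy as np
o=ctrl.get_obs();print({k:np.round(v,3).tolist() for k,v in o.items()},ctrl.pinch_z)
for n in("top","scene"):
    p,d=cams.snapshot(n);cv2.imwrite(f"pics/{n}1.png",p[:,:,::-1]);np.save(f"{n}1.npy",d);np.save(f"{n}1p.npy",p)
    print({k:np.round(v,4).tolist() for k,v in cams.camera_params(n).items()})
print(cams.camera_params("wrist"))
E
```

```text
pics
{'t': 0.0, 'q': [-1.216, 0.088, 1.372, -0.0, 1.684, -0.103], 'qd': [0.0, 0.001, 0.002, 0.001, -0.002, -0.001], 'joint_torque': [-0.001, -34.019, -30.243, 0.072, 0.033, -0.0], 'tcp_pos': [0.243, -0.493, 0.204], 'orientation': [0.974, 0.227, -0.0, -0.001], 'wrist_force': [0.377, 0.304, -0.065], 'wrist_torque': [0.028, -0.016, -0.018], 'grip_force': 0.0, 'finger_gap': 0.094} 0.0188
{'fx': 394.5294, 'fy': 394.5294, 'cx': 319.6687, 'cy': 193.1433, 'R': [[-0.018, -0.9998, 0.0087], [-0.9852, 0.0162, -0.1705], [0.1703, -0.0117, -0.9853]], 't': [-0.0517, 0.5058, 1.1337]}
{'fx': 401.1836, 'fy': 401.1836, 'cx': 321.015, 'cy': 195.0199, 'R': [[-0.5776, -0.8162, 0.0169], [-0.4531, 0.3033, -0.8383], [0.6791, -0.4918, -0.545]], 't': [0.2486, 0.337, 0.6464]}
{'fx': 313.22834663729407, 'fy': 313.22834663729407, 'cx': 318.6059306439375, 'cy': 198.462450526086, 'tool_from_camera': array([[-2.32224525e-04, -9.64424518e-01, -2.64358269e-01,
         7.75090461e-02],
       [ 9.99999871e-01, -1.04749073e-04, -4.96303446e-04,
        -5.02356339e-04],
       [ 4.50955928e-04, -2.64358350e-01,  9.64424419e-01,
        -1.78976847e-01],
       [ 0.00000000e+00,  0.00000000e+00,  0.00000000e+00,
         1.00000000e+00]])}
```

View pics/top1.png

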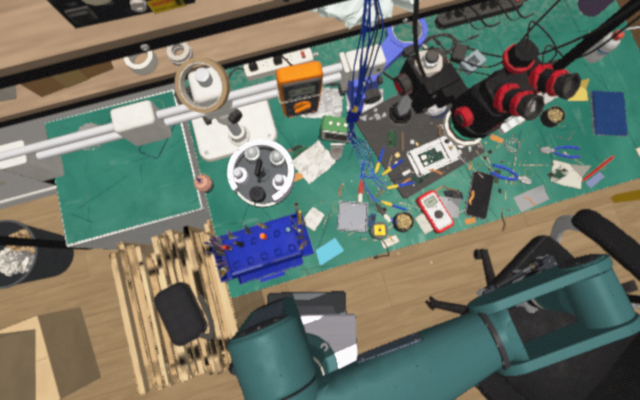

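View pics/scene1.png

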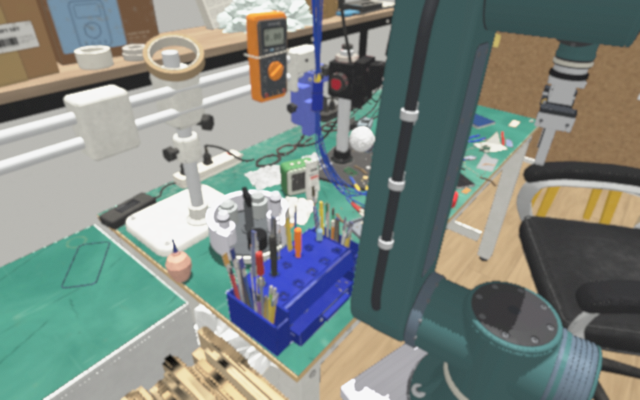

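The top view shows the turret at about (260,172), with its black plug at (258,193). The tray is at (352,215), the organiser at (265,247), and the blower at (203,182). I'll zoom in and measure from depth.

```bash
cat >h.py <<'E'
import numpy as np,cv2
from cell import ctrl,cams
def cloud(name,d):
    c=cams.camera_params(name);v,u=np.mgrid[:400,:640]
    P=np.stack([(u-c['cx'])/c['fx']*d,(v-c['cy'])/c['fy']*d,d],-1)
    if name=='wrist':
        o=ctrl.get_obs();from scipy.spatial.transform import Rotation as R
        T=np.array(c['tool_from_camera']);P=P@T[:3,:3].T+T[:3,3]
        return P@R.from_quat(o['orientation']).as_matrix().T+o['tcp_pos']
    return (P-np.array(c['t']))@np.array(c['R'])
def ray(name,u,v,z):
    c=cams.camera_params(name);R=np.array(c['R']);r=R.T@np.array([(u-c['cx'])/c['fx'],(v-c['cy'])/c['fy'],1]);o=-R.T@np.array(c['t'])
    return o+r*(z-o[2])/r[2]
E
python3 - <<'E'
from h import *
d=np.load('top1.npy');p=np.load('top1p.npy');W=cloud('top',d)
x,y,z=W[...,0],W[...,1],W[...,2]
box=np.zeros((400,640),bool);box[130:215,215:305]=1
m=box&(z>.085)&(z<.094)
# rim fit
def fit(m):
    X=x[m];Y=y[m];A=np.c_[2*X,2*Y,np.ones(len(X))];s=np.linalg.lstsq(A,X**2+Y**2,rcond=None)[0];return s[:2],np.sqrt(s[2]+s[0]**2+s[1]**2)
c,r=fit(m);
for i in range(5):
    rr=np.hypot(x-c[0],y-c[1]);m2=m&(rr>.076)&(rr<.1);c,r=fit(m2)
print('rim',c,r,m2.sum())
a=np.degrees(np.arctan2(y-c[1],x-c[0]))[m2]%360;h=np.histogram(a,np.arange(0,361,10))[0];print(h)
rr=np.hypot(x-c[0],y-c[1])
for lo,hi in((.1,.112),(.112,.125),(.128,.15)):
    mm=box&(rr<.085)&(z>lo)&(z<hi);n,l,s,ce=cv2.connectedComponentsWithStats(mm.astype('u1'))
    for i in range(1,n):
        q=l==i;P=W[q].mean(0);dd=P[:2]-c
        if q.sum()>4:print(lo,q.sum(),P.round(3),np.hypot(*dd).round(3),np.degrees(np.arctan2(dd[1],dd[0])).round(1),ce[i].round(1))
print('table',np.median(z[150:160,60:70]))
# max height per region
for n,b in dict(org=(215,240,315,285),tray=(325,195,375,235),blower=(190,165,215,195)).items():
    q=(slice(b[1],b[3]),slice(b[0],b[2]));print(n,np.percentile(z[q],[50,90,99,100]).round(3))
q=(z>.02)&(x<.45)&(x>.1)&(y>.1)&(y<.55)
print('tall organiser', [W[q&(z>t)][:,:2].min(0).round(3).tolist()+W[q&(z>t)][:,:2].max(0).round(3).tolist() for t in(.05,.1,.13)if (q&(z>t)).any()])
im=cv2.resize(p[130:260,215:375],None,fx=4.6,fy=4.6,interpolation=cv2.INTER_CUBIC);cv2.imwrite('pics/crop1.png',im[:,:,::-1])
E
```

```text
rim [0.56398507 0.11089103] 0.08771745858512657 741
[28 25 28 29 28 24 27 26 26 29 27 25 13  0  0  0  0  0  0  0 18 31 26 28
 26 26 25 22 26 25 23 26 24 26 29 25]
0.1 6 [0.622 0.142 0.102] 0.066 28.2 [248.8 150.7]
0.1 62 [0.607 0.063 0.104] 0.064 -47.9 [276.1 155.3]
0.1 17 [0.549 0.172 0.109] 0.063 103.7 [237.7 175.2]
0.1 5 [0.521 0.053 0.104] 0.072 -126.9 [279.6 184.6]
0.112 13 [0.562 0.104 0.12 ] 0.007 -104.6 [261.  169.4]
0.112 50 [0.555 0.173 0.118] 0.063 97.9 [236.6 172.3]
0.112 10 [0.525 0.051 0.117] 0.072 -123.0 [280.2 182.3]
0.128 86 [0.562 0.11  0.144] 0.002 -159.1 [257.6 167.4]
0.128 63 [0.531 0.055 0.137] 0.065 -120.3 [278.1 178.7]
table 0.0017279424456028768
org [0.067 0.092 0.174 1.204]
tray [0.004 0.012 0.039 1.204]
blower [0.003 0.064 0.095 1.204]
tall organiser [[0.178, 0.1, 0.414, 0.252], [0.178, 0.1, 0.405, 0.245], [0.178, 0.1, 0.405, 0.245]]
```

View pics/crop1.png

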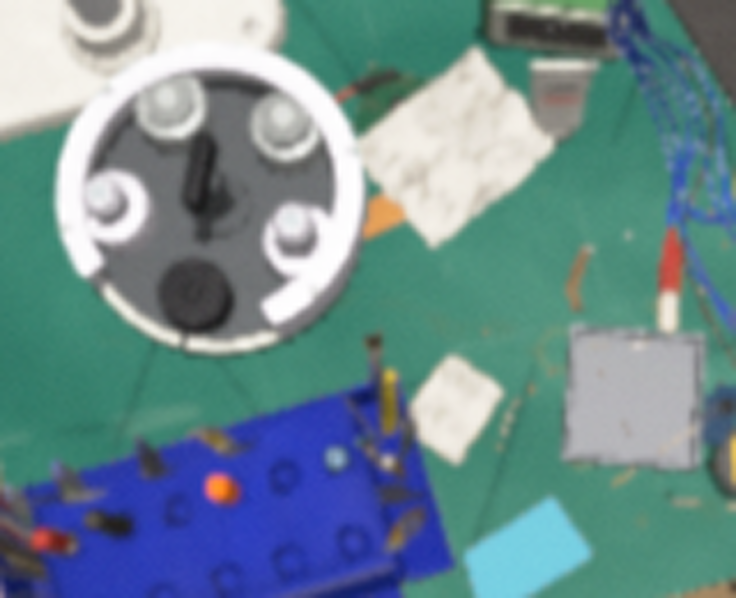

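The zoomed view shows the long objective at crop (295,225), right of the plug (195,293), and the short one at (105,200). The gap in the rim lies between (95,270) and (275,315). The bar points along about -12°, and the tray is at crop (635,397). Next I'll measure the tray, the obstacle heights, and a finer gap angle.

```bash
python3 - <<'E'
from h import *
d=np.load('top1.npy');W=cloud('top',d);x,y,z=W[...,0],W[...,1],W[...,2]
p=np.load('top1p.npy')
hsv=cv2.cvtColor(p,cv2.COLOR_RGB2HSV)
g=np.zeros((400,640),'u1');g[195:238,330:372]=(hsv[195:238,330:372,1]<60)
g=cv2.morphologyEx(g,cv2.MORPH_OPEN,np.ones((5,5)));n,l,s,ce=cv2.connectedComponentsWithStats(g)
i=1+s[1:,4].argmax();cs=cv2.findContours((l==i).astype('u1'),0,2)[0]
R=cv2.minAreaRect(cs[0]);print(R);B=cv2.boxPoints(R);Q=np.array([ray('top',u,v,.010)for u,v in B]);print(Q.round(3).tolist(),Q.mean(0))
# organizer heights map in cells near route
ok=(d>0)
print('cells x from .2..,y: max z (mm)')
ys=np.arange(.36,-.22,-.04)
print('y   ',(ys*1000).round().astype(int))
for X in np.arange(.70,.2,-.04):
    print(int(X*1000),[int(1000*np.percentile(z[q],99)) if (q:=ok&(abs(x-X)<.02)&(abs(y-Y)<.02)).any() else -1 for Y in ys])
c=np.array([.564,.1109]);rr=np.hypot(x-c[0],y-c[1]);m=ok&(rr>.079)&(rr<.096)&(z>.084)&(z<.095);a=np.degrees(np.arctan2(y-c[1],x-c[0]))[m]%360
h,e=np.histogram(a,np.arange(110,220,2));print(list(zip(e.astype(int),h)))
q=(l==i);pq=ok&q;print(W[pq].mean(0))
E
```

```text
((352.5565490722656, 212.81222534179688), (30.394134521484375, 36.48247528076172), 2.726310968399048)
[[0.396, -0.11, 0.01], [0.507, -0.118, 0.01], [0.501, -0.211, 0.01], [0.39, -0.201, 0.01]] [ 0.4486822  -0.15999843  0.01      ]
cells x from .2..,y: max z (mm)
y    [ 360  320  280  240  200  160  120   80   40    0  -40  -80 -120 -160
 -200]
700 [440, 447, 445, 450, 461, 462, 455, 379, 379, 489, 682, 678, 389, 321, 665]
659 [711, 711, 709, 436, 709, 741, 733, 711, 710, 709, 694, 488, 707, 693, 92]
619 [711, 711, 774, 772, 782, 751, 710, 710, 412, 752, 387, 127, 129, 146, 81]
579 [711, 711, 711, 710, 108, 120, 151, 102, 101, 93, 15, 17, 8, 9, 30]
539 [2, 67, 101, 7, 120, 120, 149, 141, 144, 92, 13, 7, 10, 12, 31]
499 [2, 2, 49, 8, 94, 82, 79, 93, 95, 7, 7, 8, 16, 17, 21]
459 [2, 1, 7, 8, 8, 35, 71, 74, 7, 180, 12, 9, 16, 13, 17]
419 [-65, -59, 7, 7, 8, 73, 187, 181, 95, 145, 13, 20, 17, 9, 41]
379 [-66, -74, 1, 159, 193, 135, 189, 182, 117, 171, 96, 7, 15, 17, 41]
339 [-66, -70, -69, 188, 169, 186, 94, 94, 94, 141, 83, 9, 8, 6, 9]
299 [-65, -67, -67, 122, 152, 94, 93, 92, 90, 79, 8,
[... 1118 characters left out ...]
), (np.int64(174), np.int64(0)), (np.int64(176), np.int64(0)), (np.int64(178), np.int64(0)), (np.int64(180), np.int64(0)), (np.int64(182), np.int64(0)), (np.int64(184), np.int64(0)), (np.int64(186), np.int64(0)), (np.int64(188), np.int64(0)), (np.int64(190), np.int64(0)), (np.int64(192), np.int64(0)), (np.int64(194), np.int64(0)), (np.int64(196), np.int64(0)), (np.int64(198), np.int64(0)), (np.int64(200), np.int64(0)), (np.int64(202), np.int64(0)), (np.int64(204), np.int64(5)), (np.int64(206), np.int64(8)), (np.int64(208), np.int64(5)), (np.int64(210), np.int64(6)), (np.int64(212), np.int64(6)), (np.int64(214), np.int64(6)), (np.int64(216), np.int64(7))]
[ 0.44117252 -0.16079306  0.00603203]
```

```bash
cat >s.py <<'E'
import json,sys,os,math
# usage: s.py x y z yawdeg ...  -> shares for calls from commanded pose; updates cmd.json
import numpy as np
f='cmd.json'
cmd=json.load(open(f)) if os.path.exists(f) else [.243,-.493,.206,26.25]
A=list(map(float,sys.argv[1:]))
for k in range(0,len(A),4):
    while 1:
        T=A[k:k+4];a=math.radians(cmd[3]);ex=np.array([math.cos(a),math.sin(a)]);ey=np.array([ex[1],-ex[0]])
        D=np.array(T[:2])-cmd[:2];sh=np.array([D@ex,D@ey,cmd[2]-T[2]])/.15;sp=-(T[3]-cmd[3])/45
        n=max(1,abs(sp),abs(sh).max());s=np.round(sh/n,3);p=round(sp/n,3)
        rows=max(np.linalg.norm(s*.15)/.0417,abs(p)*45/7.16)
        cmd=[*(np.array(cmd[:2])+.15*(s[0]*ex+s[1]*ey)).tolist(),cmd[2]-.15*s[2],cmd[3]-45*p]
        print(s.tolist(),'spin',p,'rows>=',round(rows,1),'->',np.round(cmd,4).tolist())
        if n<=1:break
json.dump(cmd,open(f,'w'))
E
python3 s.py .243 -.493 .30 26.25 .562 .1109 .30 168; python3 -c "
from h import *
print(ray('top',353.2,216.6,.012));o=ctrl.get_obs();print(o['orientation'])"
```

```text
[0.0, 0.0, -0.627] spin -0.0 rows>= 2.3 -> [0.243, -0.493, 0.3, 26.25]
[1.0, -0.724, 0.0] spin -0.854 rows>= 5.4 -> [0.3295, -0.3293, 0.3, 64.68]
[1.0, 0.044, 0.0] spin -0.693 rows>= 4.4 -> [0.3996, -0.1965, 0.3, 95.865]
[1.0, 0.667, 0.0] spin -0.831 rows>= 5.2 -> [0.4838, -0.0371, 0.3, 133.26]
[0.342, 1.0, 0.0] spin -0.731 rows>= 4.6 -> [0.5579, 0.1031, 0.3, 166.155]
[-0.014, 0.057, 0.0] spin -0.041 rows>= 0.3 -> [0.562, 0.1109, 0.3, 168.0]
[ 0.43639594 -0.1613545   0.012     ]
[ 9.73918234e-01  2.26897025e-01 -1.30519843e-04 -9.98731944e-04]
```

move_arm(
  plan=[
    {"delta_pos": [0, 0, -0.627], "spin": 0},
    {"delta_pos": [0, 0, -0.627], "spin": 0},
    {"delta_pos": [0, 0, -0.627], "spin": 0},
    {"delta_pos": [0, 0, -0.627], "spin": 0},
  ],
)

```text
t: 0.43
tcp_pos: [0.2436, -0.4948, 0.3043]
orientation: [0.974, 0.227, 0.001, 0.004]
wrist_force: [0.4, -0.5, -0.1]
finger_gap: 0.094
grip_force: 0.0
```

move_arm(
  plan=[
    {"delta_pos": [1, -0.724, 0], "spin": -0.854},
    {"delta_pos": [1, -0.724, 0], "spin": -0.854},
    {"delta_pos": [1, -0.724, 0], "spin": -0.854},
    {"delta_pos": [1, -0.724, 0], "spin": -0.854},
    {"delta_pos": [1, -0.724, 0], "spin": -0.854},
    {"delta_pos": [1, -0.724, 0], "spin": -0.854},
    {"delta_pos": [1, -0.724, 0], "spin": -0.854},
    {"delta_pos": [1, -0.724, 0], "spin": -0.854},
  ],
)

```text
t: 1.1
tcp_pos: [0.3294, -0.3292, 0.2978]
orientation: [0.845, 0.534, -0.0, -0.001]
wrist_force: [0.5, 0.4, 0.1]
finger_gap: 0.0942
grip_force: 0.0
```

move_arm(
  plan=[
    {"delta_pos": [1, 0.044, 0], "spin": -0.693},
    {"delta_pos": [1, 0.044, 0], "spin": -0.693},
    {"delta_pos": [1, 0.044, 0], "spin": -0.693},
    {"delta_pos": [1, 0.044, 0], "spin": -0.693},
    {"delta_pos": [1, 0.044, 0], "spin": -0.693},
    {"delta_pos": [1, 0.044, 0], "spin": -0.693},
    {"delta_pos": [1, 0.044, 0], "spin": -0.693},
  ],
)

```text
t: 1.68
tcp_pos: [0.3996, -0.1975, 0.2986]
orientation: [0.671, 0.741, -0.0, -0.001]
wrist_force: [0.4, -0.1, -0.3]
finger_gap: 0.094
grip_force: 0.0
```

move_arm(
  plan=[
    {"delta_pos": [1, 0.667, 0], "spin": -0.831},
    {"delta_pos": [1, 0.667, 0], "spin": -0.831},
    {"delta_pos": [1, 0.667, 0], "spin": -0.831},
    {"delta_pos": [1, 0.667, 0], "spin": -0.831},
    {"delta_pos": [1, 0.667, 0], "spin": -0.831},
    {"delta_pos": [1, 0.667, 0], "spin": -0.831},
    {"delta_pos": [1, 0.667, 0], "spin": -0.831},
  ],
)

```text
t: 2.27
tcp_pos: [0.4844, -0.0379, 0.2986]
orientation: [0.398, 0.918, -0.0, -0.001]
wrist_force: [0.4, -1.3, 1.2]
finger_gap: 0.0939
grip_force: 0.0
```

move_arm(
  plan=[
    {"delta_pos": [0.342, 1, 0], "spin": -0.731},
    {"delta_pos": [0.342, 1, 0], "spin": -0.731},
    {"delta_pos": [0.342, 1, 0], "spin": -0.731},
    {"delta_pos": [0.342, 1, 0], "spin": -0.731},
    {"delta_pos": [0.342, 1, 0], "spin": -0.731},
    {"delta_pos": [0.342, 1, 0], "spin": -0.731},
    {"delta_pos": [0.342, 1, 0], "spin": -0.731},
  ],
)

```text
t: 2.85
tcp_pos: [0.5584, 0.1011, 0.299]
orientation: [0.123, 0.992, -0.0, -0.0]
wrist_force: [-0.1, -0.9, -0.0]
finger_gap: 0.0938
grip_force: 0.0
```

move_arm(
  plan=[
    {"delta_pos": [-0.014, 0.057, 0], "spin": -0.041},
    {"delta_pos": [-0.014, 0.057, 0], "spin": -0.041},
    {"delta_pos": [-0.014, 0.057, 0], "spin": -0.041},
    {"delta_pos": [-0.014, 0.057, 0], "spin": -0.041},
  ],
  claw=0.05,
)

```text
t: 3.18
tcp_pos: [0.5622, 0.1098, 0.2998]
orientation: [0.106, 0.994, -0.0, 0.0]
wrist_force: [0.2, 0.4, -0.7]
finger_gap: 0.0707
grip_force: 0.0
```

```bash
python3 - <<'E'
from h import *
o=ctrl.get_obs();print(o['t'],o['tcp_pos'],o['q'],o['finger_gap'],o['orientation'])
p,d=cams.snapshot('wrist');cv2.imwrite('pics/w1.png',p[:,:,::-1]);np.save('w1.npy',d);np.save('w1p.npy',p)
W=cloud('wrist',d);x,y,z=W[...,0],W[...,1],W[...,2];ok=d>0
m=ok&(z>.128)&(z<.16)&(np.hypot(x-.564,y-.111)<.05)
if m.sum()>20:
    R=cv2.minAreaRect((W[m][:,:2]*1000).astype('f4'));print('bar',R,m.sum(),np.percentile(z[m],[5,50,95]))
m=ok&(z>.085)&(z<.095)&(np.hypot(x-.564,y-.111)<.1)&(np.hypot(x-.564,y-.111)>.078)
X=x[m];Y=y[m];A=np.c_[2*X,2*Y,np.ones(len(X))];s=np.linalg.lstsq(A,X**2+Y**2,rcond=None)[0];print('rim',s[:2],np.sqrt(s[2]+s[0]**2+s[1]**2),m.sum())
a=np.degrees(np.arctan2(Y-s[1],X-s[0]))%360;h,e=np.histogram(a,np.arange(0,361,5));print(h)
m=ok&(z>.128)&(z<.16)&(abs(np.hypot(x-.564,y-.111)-.064)<.02);c=W[m].mean(0);print('long',c,np.degrees(np.arctan2(c[1]-s[1],c[0]-s[0])),m.sum())
E
```

```text
3.1833 [0.56219531 0.10976772 0.29983584] [ 9.39585159e-02  1.40322602e-01  1.12695316e+00 -1.84650537e-04
  1.87384889e+00 -1.26531955e+00] 0.07071169487089005 [ 1.05589506e-01  9.94409772e-01 -3.99365145e-05  2.46828105e-04]
bar ((562.1184692382812, 89.76092529296875), (55.35565185546875, 45.46000289916992), 77.83073425292969) 470 [0.14073777 0.14721562 0.14862638]
rim [0.56674894 0.11122865] 0.08758681680773087 4003
[66 66 68 69 68 72 76 65 72 73 73 69 71 76 73 72 80 75 76 78 79 81 80 80
 84  0  0  0  0  0  0  0  0  0  0  0  0  0  0  0 14 76 75 76 78 73 76 75
 71 59 63 76 72 74 70 73 71 71 70 72 67 61 54 56 66 68 67 68 67 67 69 66]
long [0.53480121 0.05713553 0.13624432] -120.56635685057198 410
```

View pics/w1.png

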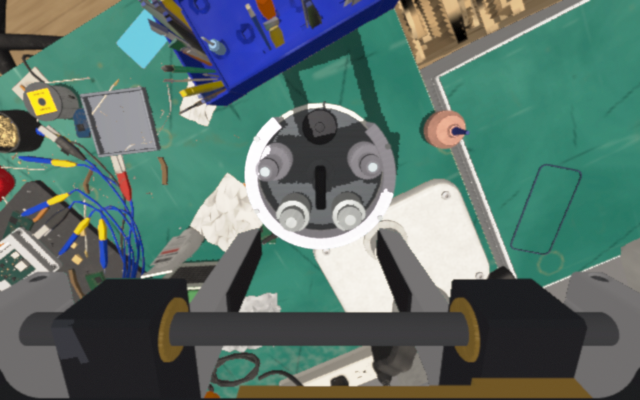

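The wrist view shows the bar upright at (320,187) and in line with the tool. The plug is at (320,125) and the objectives stand either side of it. The gap is centred at about 164.5°.

```bash
python3 - <<'E'
from h import *
d=np.load('w1.npy');W=cloud('wrist',d);x,y,z=W[...,0],W[...,1],W[...,2]
m=(d>0)&(z>.138)&(z<.16)&(np.hypot(x-.566,y-.111)<.03)
print(cv2.minAreaRect((W[m][:,:2]*1000).astype('f4')),m.sum());P=W[m][:,:2];w,v=np.linalg.eigh(np.cov(P.T));print(P.mean(0),np.degrees(np.arctan2(v[1,1],v[0,1])))
E
python3 s.py .566 .111 .118 168
```

```text
((566.776123046875, 111.31155395507812), (11.122859001159668, 45.4332160949707), 78.0140380859375) 451
[0.5658057  0.11154581] 168.1160831814293
[-0.021, 0.005, 1.0] spin -0.0 rows>= 3.6 -> [0.5652, 0.111, 0.15, 168.0]
[-0.005, 0.001, 0.214] spin -0.0 rows>= 0.8 -> [0.566, 0.111, 0.118, 168.0]
```

move_arm(
  plan=[
    {"delta_pos": [-0.021, 0.005, 1]},
    {"delta_pos": [-0.021, 0.005, 1]},
    {"delta_pos": [-0.021, 0.005, 1]},
    {"delta_pos": [-0.021, 0.005, 1]},
    {"delta_pos": [-0.021, 0.005, 1]},
    {"delta_pos": [-0.021, 0.005, 1]},
  ],
)

```text
$.plan[0]: bad value
```

move_arm(
  plan=[
    {"delta_pos": [-0.008, -0.001, 0.214]},
    {"delta_pos": [-0.008, -0.001, 0.214]},
    {"delta_pos": [-0.008, -0.001, 0.214]},
    {"delta_pos": [-0.008, -0.001, 0.214]},
  ],
)

```text
$.plan[0]: bad value
```

move_arm(
  plan=[
    {"delta_pos": [0, 0, 0]},
    {"delta_pos": [0, 0, 0]},
    {"delta_pos": [0, 0, 0]},
    {"delta_pos": [0, 0, 0]},
    {"delta_pos": [0, 0, 0]},
    {"delta_pos": [0, 0, 0]},
    {"delta_pos": [0, 0, 0]},
    {"delta_pos": [0, 0, 0]},
  ],
  claw=1,
  grip_force=30,
)

```text
$.plan[0]: bad value
```

move_arm(
  plan=[
    {"delta_pos": [-0.021, 0.005, 1], "spin": 0},
    {"delta_pos": [-0.021, 0.005, 1], "spin": 0},
    {"delta_pos": [-0.021, 0.005, 1], "spin": 0},
    {"delta_pos": [-0.021, 0.005, 1], "spin": 0},
    {"delta_pos": [-0.021, 0.005, 1], "spin": 0},
    {"delta_pos": [-0.021, 0.005, 1], "spin": 0},
  ],
)

```text
t: 3.73
tcp_pos: [0.5645, 0.1102, 0.1484]
orientation: [0.105, 0.994, -0.0, -0.002]
wrist_force: [0.3, 1.2, 0.3]
finger_gap: 0.0448
grip_force: 0.0
```

move_arm(
  plan=[
    {"delta_pos": [-0.008, -0.001, 0.214], "spin": 0},
    {"delta_pos": [-0.008, -0.001, 0.214], "spin": 0},
    {"delta_pos": [-0.008, -0.001, 0.214], "spin": 0},
    {"delta_pos": [-0.008, -0.001, 0.214], "spin": 0},
  ],
)

```text
t: 4.07
tcp_pos: [0.5681, 0.1102, 0.1204]
orientation: [0.105, 0.994, 0.0, 0.002]
wrist_force: [-0.2, 0.1, 0.9]
finger_gap: 0.0447
grip_force: 0.0
```

move_arm(
  plan=[
    {"delta_pos": [0, 0, 0], "spin": 0},
    {"delta_pos": [0, 0, 0], "spin": 0},
    {"delta_pos": [0, 0, 0], "spin": 0},
    {"delta_pos": [0, 0, 0], "spin": 0},
    {"delta_pos": [0, 0, 0], "spin": 0},
    {"delta_pos": [0, 0, 0], "spin": 0},
    {"delta_pos": [0, 0, 0], "spin": 0},
    {"delta_pos": [0, 0, 0], "spin": 0},
  ],
  claw=1,
  grip_force=30,
)

```text
t: 4.73
tcp_pos: [0.5671, 0.1104, 0.1182]
orientation: [0.105, 0.995, 0.0, 0.001]
wrist_force: [-0.3, 2.4, 3.2]
finger_gap: 0.0169
grip_force: 30.0
```

move_arm(
  plan=[
    {"delta_pos": [0, 0, 0], "spin": 0.05},
    {"delta_pos": [0, 0, 0], "spin": 0.13},
    {"delta_pos": [0, 0, 0], "spin": 0.22},
    {"delta_pos": [0, 0, 0], "spin": 0.31},
    {"delta_pos": [0, 0, 0], "spin": 0.4},
    {"delta_pos": [0, 0, 0], "spin": 0.49},
    {"delta_pos": [0, 0, 0], "spin": 0.58},
    {"delta_pos": [0, 0, 0], "spin": 0.67},
    {"delta_pos": [0, 0, 0], "spin": 0.76},
    {"delta_pos": [0, 0, 0], "spin": 0.84},
    {"delta_pos": [0, 0, 0], "spin": 0.84},
    {"delta_pos": [0, 0, 0], "spin": 0.84},
  ],
)

```text
t: 5.73
tcp_pos: [0.5671, 0.1103, 0.1181]
orientation: [0.42, 0.907, 0.0, 0.001]
wrist_force: [0.6, 0.7, 4.2]
finger_gap: 0.0176
grip_force: 30.0
```

```bash
cat > long.py <<'E'
from h import *
import sys
c=np.array([.5665,.1113])
for n in sys.argv[1:]:
    p,d=cams.snapshot(n);np.save('last_'+n+'.npy',d);np.save('last_'+n+'p.npy',p)
    W=cloud(n,d);x,y,z=W[...,0],W[...,1],W[...,2];r=np.hypot(x-c[0],y-c[1])
    m=(d>0)&(abs(r-.064)<.022)&(z>.125)&(z<.145)
    if m.sum():
        P=W[m].mean(0);a=np.degrees(np.arctan2(P[1]-c[1],P[0]-c[0]))%360;print(n,'long',P.round(4),a.round(1),m.sum(),np.ptp(W[m],axis=0).round(3))
o=ctrl.get_obs();print({k:np.round(o[k],4).tolist() for k in('t','q','tcp_pos','wrist_force','wrist_torque','finger_gap','grip_force')})
E
python3 long.py top
```

```text
top long [0.5034 0.076  0.1323] 209.2 12 [0.017 0.004 0.01 ]
{'t': 5.7833, 'q': [0.0939, 0.1798, 1.4411, 0.0003, 1.5193, -0.609], 'tcp_pos': [0.5671, 0.1103, 0.1181], 'wrist_force': [0.6085, 0.9094, 5.2292], 'wrist_torque': [0.3214, -0.0845, 0.0331], 'finger_gap': 0.0171, 'grip_force': 30.0018}
```

move_arm(
  plan=[
    {"delta_pos": [0, 0, 0], "spin": 0.05},
    {"delta_pos": [0, 0, 0], "spin": 0.13},
    {"delta_pos": [0, 0, 0], "spin": 0.22},
    {"delta_pos": [0, 0, 0], "spin": 0.31},
    {"delta_pos": [0, 0, 0], "spin": 0.4},
    {"delta_pos": [0, 0, 0], "spin": 0.49},
    {"delta_pos": [0, 0, 0], "spin": 0.58},
    {"delta_pos": [0, 0, 0], "spin": 0.67},
    {"delta_pos": [0, 0, 0], "spin": 0.76},
    {"delta_pos": [0, 0, 0], "spin": 0.84},
    {"delta_pos": [0, 0, 0], "spin": 0.84},
    {"delta_pos": [0, 0, 0], "spin": 0.84},
  ],
)

```text
t: 6.78
tcp_pos: [0.567, 0.1102, 0.1182]
orientation: [0.692, 0.722, 0.001, 0.0]
wrist_force: [-0.4, 0.9, 6.1]
finger_gap: 0.0172
grip_force: 29.8
```

```bash
python3 long.py wrist top
```

```text
wrist long [0.5057 0.1133 0.1354] 178.1 1666 [0.026 0.026 0.016]
top long [0.4935 0.1174 0.1339] 175.2 6 [0.006 0.007 0.011]
{'t': 6.8833, 'q': [0.0937, 0.1796, 1.4411, 0.0003, 1.5196, 0.0511], 'tcp_pos': [0.567, 0.1103, 0.1182], 'wrist_force': [0.6564, 1.2743, 5.3858], 'wrist_torque': [0.3289, -0.0217, -0.0746], 'finger_gap': 0.0171, 'grip_force': 29.887}
```

move_arm(
  plan=[
    {"delta_pos": [0, 0, 0], "spin": 0.05},
    {"delta_pos": [0, 0, 0], "spin": 0.12},
    {"delta_pos": [0, 0, 0], "spin": 0.2},
    {"delta_pos": [0, 0, 0], "spin": 0.28},
    {"delta_pos": [0, 0, 0], "spin": 0.28},
    {"delta_pos": [0, 0, 0], "spin": 0.28},
  ],
)

```text
t: 7.38
tcp_pos: [0.5669, 0.1108, 0.1183]
orientation: [0.766, 0.643, 0.001, 0.0]
wrist_force: [-0.2, 1.5, 5.4]
finger_gap: 0.0187
grip_force: 48.2
```

```bash
python3 long.py wrist; python3 -c "
import cv2,numpy as np
cv2.imwrite('pics/w2.png',np.load('last_wristp.npy')[:,:,::-1])"
```

```text
wrist long [0.5066 0.1169 0.1347] 174.6 1384 [0.026 0.023 0.016]
{'t': 7.4333, 'q': [0.0945, 0.1796, 1.441, 0.0004, 1.5197, 0.2673], 'tcp_pos': [0.5669, 0.1108, 0.1183], 'wrist_force': [0.0638, 2.0708, 5.4406], 'wrist_torque': [0.3202, 0.0014, 1.2887], 'finger_gap': 0.0191, 'grip_force': 48.1934}
```

View pics/w2.png

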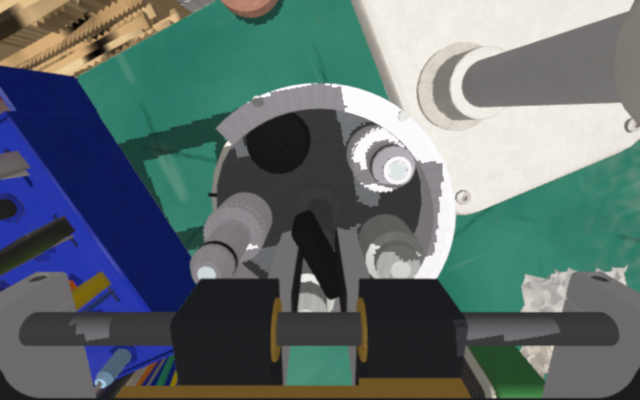

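The view shows the bar askew between the pads (about 25°) and the long objective's nose at (205,270). I'll measure the rotor angle more carefully.

```bash
cat > rot.py <<'E'
from h import *
import sys
n='wrist';c=np.array([.5665,.1113])
d=np.load('last_wrist.npy');W=cloud(n,d);x,y,z=W[...,0],W[...,1],W[...,2];r=np.hypot(x-c[0],y-c[1])
print('nose zmax',np.percentile(z[(abs(r-.064)<.022)&(z<.15)&(d>0)&(z>.12)],[50,99]))
for lo,hi in((.137,.145),(.115,.122),(.100,.107)):
    m=((d>0)&(abs(r-.064)<.024)&(z>lo)&(z<hi)).astype('u1');k,l,s,_=cv2.connectedComponentsWithStats(m)
    for i in range(1,k):
        if s[i,4]>40:
            P=W[l==i];e=(P.min(0)+P.max(0))/2;print(lo,s[i,4],e.round(4),np.ptp(P,axis=0).round(3),(np.degrees(np.arctan2(e[1]-c[1],e[0]-c[0]))%360).round(1),np.hypot(*(e[:2]-c)).round(4))
m=(d>0)&(z>.1455)&(z<.152)&(r<.03);P=W[m][:,:2]
if len(P)>20:
    R=cv2.minAreaRect((P*1000).astype('f4'));w,v=np.linalg.eigh(np.cov(P.T));print('bar',R,np.degrees(np.arctan2(v[1,1],v[0,1]))%180,len(P))
m=(d>0)&(z>.086)&(z<.095)&(r>.079)&(r<.097);a=np.degrees(np.arctan2(y-c[1],x-c[0]))[m]%360;h,e=np.histogram(a,np.arange(100,240,2));print('rim gap',[int(q) for q,k in zip(e,h) if k<8])
E
python3 rot.py
```

```text
nose zmax [0.13357839 0.14041623]
0.137 575 [0.5035 0.1149 0.139 ] [0.018 0.014 0.004] 176.7 0.0631
0.115 954 [0.6193 0.1485 0.1181] [0.021 0.021 0.006] 35.2 0.0646
0.115 191 [0.5062 0.1161 0.1185] [0.02  0.018 0.007] 175.5 0.0604
0.1 102 [0.6158 0.1517 0.1037] [0.019 0.02  0.007] 39.3 0.0638
0.1 174 [0.5053 0.116  0.1035] [0.022 0.019 0.007] 175.6 0.0613
0.1 287 [0.5511 0.0579 0.1035] [0.018 0.014 0.007] 253.9 0.0556
bar ((564.6272583007812, 113.24048614501953), (35.13233184814453, 41.156402587890625), 55.8489875793457) 112.03844112518995 1815
rim gap [126, 128, 130, 132, 134, 136, 138, 140, 142, 144, 146, 148, 150, 152, 154, 156, 158, 160, 162, 164, 166, 168, 170, 172, 174, 176, 178, 180, 182, 184, 186, 188, 190, 192, 194, 196, 198, 200, 202, 204, 206, 208, 210, 212, 214, 216, 218, 220, 222, 224, 226, 228, 230, 232, 234, 236]
```

move_arm(
  plan=[
    {"delta_pos": [0, 0, 0], "spin": 0},
    {"delta_pos": [0, 0, 0], "spin": 0},
    {"delta_pos": [0, 0, 0], "spin": 0},
    {"delta_pos": [0, 0, -0.2], "spin": 0},
    {"delta_pos": [0, 0, -0.4], "spin": 0},
    {"delta_pos": [0, 0, -0.4], "spin": 0},
    {"delta_pos": [0, 0, -0.4], "spin": 0},
  ],
  claw=0.05,
)

```text
t: 8.02
tcp_pos: [0.5677, 0.1099, 0.1791]
orientation: [0.767, 0.641, 0.001, 0.001]
wrist_force: [0.5, 0.7, 0.0]
finger_gap: 0.0447
grip_force: 0.0
```

```bash
python3 long.py wrist;python3 rot.py; python3 -c "
import cv2,numpy as np
cv2.imwrite('pics/w3.png',np.load('last_wristp.npy')[:,:,::-1])"
```

```text
wrist long [0.5045 0.1131 0.1342] 178.3 849 [0.026 0.026 0.015]
{'t': 8.0667, 'q': [0.0934, 0.1547, 1.3519, -0.0004, 1.6349, 0.272], 'tcp_pos': [0.5667, 0.1098, 0.1771], 'wrist_force': [0.0218, -0.4077, 0.2145], 'wrist_torque': [-0.0482, -0.0165, 0.0319], 'finger_gap': 0.0446, 'grip_force': 0.0}
nose zmax [0.1347621  0.13890926]
0.137 309 [0.5023 0.1109 0.1383] [0.017 0.017 0.003] 180.3 0.0642
0.115 454 [0.6173 0.1496 0.1173] [0.018 0.019 0.005] 37.0 0.0636
0.115 79 [0.5069 0.1148 0.1184] [0.016 0.018 0.007] 176.7 0.0598
0.1 53 [0.611  0.1533 0.1034] [0.014 0.019 0.007] 43.4 0.0612
0.1 91 [0.5061 0.1134 0.1035] [0.017 0.02  0.007] 178.0 0.0604
0.1 426 [0.5467 0.0506 0.1027] [0.023 0.022 0.005] 251.9 0.0639
bar ((565.9962768554688, 111.50045776367188), (10.014378547668457, 43.34089660644531), 19.253780364990234) 108.42799460588627 417
rim gap [126, 128, 130, 132, 134, 136, 138, 140, 142, 144, 146, 148, 150, 152, 154, 156, 158, 160, 162, 164, 166, 168, 170, 172, 174, 176, 178, 180, 182, 184, 186, 188, 190, 192, 194, 196, 198, 200, 202, 212, 214, 216, 218, 220, 222, 224, 226, 228, 230]
```

View pics/w3.png

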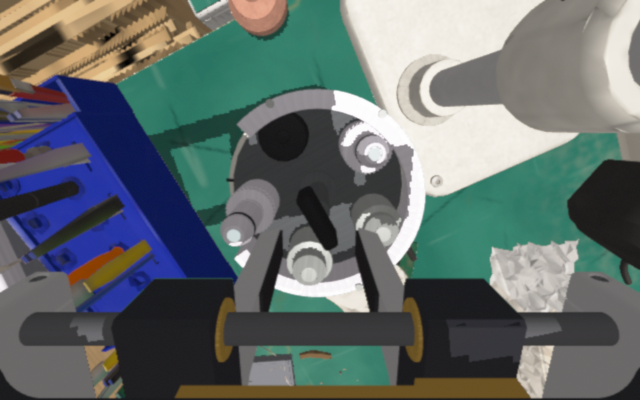

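The view shows the bar at (318,217) lying about 29° off the fingers, so the rotor stands about 16° short. I'll regrip square to the bar.

```bash
echo '[0.566,0.111,0.178,79.8]'>cmd.json; python3 s.py .566 .1115 .16 108.7 .566 .1115 .122 108.7
```

```text
[0.003, -0.001, 0.12] spin -0.642 rows>= 4.0 -> [0.5659, 0.1115, 0.16, 108.69]
[0.0, 0.0, 0.253] spin -0.0 rows>= 0.9 -> [0.5659, 0.1115, 0.122, 108.69]
```

move_arm(
  plan=[
    {"delta_pos": [0.003, -0.001, 0], "spin": -0.642},
    {"delta_pos": [0.003, -0.001, 0], "spin": -0.642},
    {"delta_pos": [0.003, -0.001, 0], "spin": -0.642},
    {"delta_pos": [0.003, -0.001, 0], "spin": -0.642},
    {"delta_pos": [0.003, -0.001, 0], "spin": -0.642},
    {"delta_pos": [0.003, -0.001, 0], "spin": -0.642},
    {"delta_pos": [0.003, -0.001, 0.2], "spin": -0.642},
    {"delta_pos": [0.003, -0.001, 0.373], "spin": -0.642},
    {"delta_pos": [0.003, -0.001, 0.373], "spin": -0.642},
    {"delta_pos": [0.003, -0.001, 0.373], "spin": -0.642},
  ],
)

```text
t: 8.9
tcp_pos: [0.5649, 0.1103, 0.1191]
orientation: [0.584, 0.812, -0.002, -0.002]
wrist_force: [-0.1, -0.0, 1.2]
finger_gap: 0.0448
grip_force: 0.0
```

move_arm(
  plan=[
    {"delta_pos": [0, 0, 0], "spin": 0},
    {"delta_pos": [0, 0, 0], "spin": 0},
    {"delta_pos": [0, 0, 0], "spin": 0},
    {"delta_pos": [0, 0, 0], "spin": 0},
    {"delta_pos": [0, 0, 0], "spin": 0},
    {"delta_pos": [0, 0, 0], "spin": 0},
    {"delta_pos": [0, 0, 0], "spin": 0},
    {"delta_pos": [0, 0, 0], "spin": 0},
    {"delta_pos": [0, 0, 0], "spin": 0},
  ],
  claw=1,
  grip_force=50,
)

```text
t: 9.65
tcp_pos: [0.567, 0.1106, 0.1224]
orientation: [0.583, 0.812, 0.0, 0.001]
wrist_force: [-1.1, -0.9, 5.6]
finger_gap: 0.0115
grip_force: 50.0
```

The gap now reads 11.5 mm, so the grip is square. Turning 16.5°.

move_arm(
  plan=[
    {"delta_pos": [0, 0, 0], "spin": 0.05},
    {"delta_pos": [0, 0, 0], "spin": 0.12},
    {"delta_pos": [0, 0, 0], "spin": 0.2},
    {"delta_pos": [0, 0, 0], "spin": 0.28},
    {"delta_pos": [0, 0, 0], "spin": 0.36},
    {"delta_pos": [0, 0, 0], "spin": 0.36},
    {"delta_pos": [0, 0, 0], "spin": 0.36},
    {"delta_pos": [0, 0, 0], "spin": 0.36},
  ],
)

```text
t: 10.32
tcp_pos: [0.567, 0.1109, 0.1224]
orientation: [0.691, 0.722, 0.001, 0.0]
wrist_force: [-0.0, 1.5, 5.2]
finger_gap: 0.0117
grip_force: 49.9
```

```bash
python3 long.py wrist;python3 rot.py
```

```text
wrist long [0.5074 0.1316 0.1356] 161.0 1652 [0.025 0.025 0.016]
{'t': 10.3667, 'q': [0.0946, 0.1775, 1.4353, 0.0007, 1.5275, 0.0507], 'tcp_pos': [0.567, 0.1109, 0.1224], 'wrist_force': [-1.0359, 0.0956, 5.0997], 'wrist_torque': [0.166, 0.2277, -0.1115], 'finger_gap': 0.0118, 'grip_force': 49.861}
nose zmax [0.13584388 0.14056232]
0.137 844 [0.5051 0.1292 0.1392] [0.018 0.019 0.004] 163.7 0.064
0.115 142 [0.508  0.133  0.1185] [0.02  0.017 0.007] 159.7 0.0624
0.115 824 [0.6264 0.1345 0.1184] [0.02  0.021 0.007] 21.2 0.0642
0.1 127 [0.5082 0.1325 0.1035] [0.019 0.018 0.007] 160.0 0.062
0.1 140 [0.6241 0.1363 0.1035] [0.022 0.022 0.007] 23.5 0.0628
bar ((567.5791625976562, 112.07357788085938), (37.524600982666016, 37.926170349121094), 45.007530212402344) 92.85215056939363 1774
rim gap [126, 128, 130, 132, 134, 136, 138, 140, 142, 144, 146, 148, 150, 152, 154, 156, 158, 160, 162, 164, 166, 168, 170, 172, 174, 176, 178, 180, 182, 184, 186, 188, 190, 192, 194, 196, 198, 200, 202, 214, 216, 218, 220, 222, 224, 226, 228, 230, 232, 234, 236]
```

move_arm(
  plan=[
    {"delta_pos": [0, 0, 0], "spin": 0},
    {"delta_pos": [0, 0, 0], "spin": 0},
    {"delta_pos": [0, 0, 0], "spin": 0},
    {"delta_pos": [0, 0, 0], "spin": 0},
    {"delta_pos": [0, 0, -0.3], "spin": 0},
    {"delta_pos": [0, 0, -0.6], "spin": 0},
    {"delta_pos": [0, 0, -0.9], "spin": 0},
    {"delta_pos": [0, 0, -0.9], "spin": 0},
    {"delta_pos": [0, 0, -0.9], "spin": 0},
    {"delta_pos": [0, 0, -0.9], "spin": 0},
  ],
  claw=0.05,
)

```text
t: 11.2
tcp_pos: [0.5667, 0.1105, 0.2562]
orientation: [0.692, 0.722, 0.0, 0.0]
wrist_force: [0.1, 0.1, -0.7]
finger_gap: 0.045
grip_force: 0.0
```

```bash
python3 long.py wrist;python3 rot.py; python3 -c "
import cv2,numpy as np
cv2.imwrite('pics/w4.png',np.load('last_wristp.npy')[:,:,::-1])"
```

```text
wrist long [0.5058 0.1297 0.1345] 163.1 536 [0.025 0.025 0.015]
{'t': 11.25, 'q': [0.0945, 0.1458, 1.2104, -0.0002, 1.7886, 0.0513], 'tcp_pos': [0.566, 0.1105, 0.2543], 'wrist_force': [-0.6861, -0.486, -0.1263], 'wrist_torque': [-0.0211, -0.0934, 0.0489], 'finger_gap': 0.0447, 'grip_force': 0.0}
nose zmax [0.13510203 0.13922642]
0.137 201 [0.5045 0.1283 0.1384] [0.016 0.017 0.003] 164.7 0.0642
0.115 254 [0.6252 0.1334 0.1172] [0.018 0.018 0.004] 20.6 0.0628
0.1 41 [0.6211 0.1371 0.1036] [0.017 0.019 0.007] 25.3 0.0604
0.1 236 [0.5311 0.0587 0.1029] [0.021 0.023 0.006] 236.0 0.0634
bar ((566.2943725585938, 111.82270050048828), (9.60041332244873, 44.29682540893555), 2.314300060272217) 92.24109204647182 242
rim gap [126, 128, 130, 132, 134, 136, 138, 140, 142, 144, 146, 148, 150, 152, 154, 156, 158, 160, 162, 164, 166, 168, 170, 172, 174, 176, 178, 180, 182, 184, 186, 188, 190, 192, 194, 196, 198, 200, 202, 226, 228, 230, 232, 234, 236]
```

View pics/w4.png

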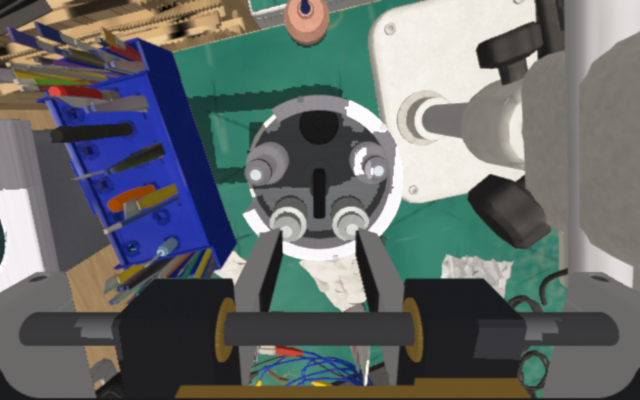

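The view shows the long objective at (258,172), standing in the gap. Bar angle, nose and gap all agree at 164.5°, so the detent has seated. Next I'll pre-wind the wrist and go over the objective.

```bash
echo '[0.5659,0.1115,0.257,92.49]'>cmd.json; python3 s.py .5045 .1285 .24 -25 .5045 .1285 .097 -25
```

```text
[0.05, -0.155, 0.043] spin 1.0 rows>= 6.3 -> [0.5423, 0.118, 0.2506, 47.49]
[-0.074, -0.145, 0.044] spin 1.0 rows>= 6.3 -> [0.5188, 0.1245, 0.244, 2.49]
[-0.094, -0.031, 0.026] spin 0.611 rows>= 3.8 -> [0.5045, 0.1285, 0.24, -25.005]
[-0.0, 0.0, 0.954] spin -0.0 rows>= 3.4 -> [0.5045, 0.1285, 0.097, -25.005]
```

move_arm(
  plan=[
    {"delta_pos": [0.05, -0.155, 0.043], "spin": 1},
    {"delta_pos": [0.05, -0.155, 0.043], "spin": 1},
    {"delta_pos": [0.05, -0.155, 0.043], "spin": 1},
    {"delta_pos": [0.05, -0.155, 0.043], "spin": 1},
    {"delta_pos": [0.05, -0.155, 0.043], "spin": 1},
    {"delta_pos": [0.05, -0.155, 0.043], "spin": 1},
    {"delta_pos": [0.05, -0.155, 0.043], "spin": 1},
    {"delta_pos": [0.05, -0.155, 0.043], "spin": 1},
  ],
)

```text
t: 11.92
tcp_pos: [0.5417, 0.1169, 0.2463]
orientation: [0.915, 0.402, -0.003, -0.001]
wrist_force: [-0.3, -0.6, 0.2]
finger_gap: 0.0448
grip_force: 0.0
```

move_arm(
  plan=[
    {"delta_pos": [-0.074, -0.145, 0.044], "spin": 1},
    {"delta_pos": [-0.074, -0.145, 0.044], "spin": 1},
    {"delta_pos": [-0.074, -0.145, 0.044], "spin": 1},
    {"delta_pos": [-0.074, -0.145, 0.044], "spin": 1},
    {"delta_pos": [-0.074, -0.145, 0.044], "spin": 1},
    {"delta_pos": [-0.074, -0.145, 0.044], "spin": 1},
    {"delta_pos": [-0.074, -0.145, 0.044], "spin": 1},
    {"delta_pos": [-0.074, -0.145, 0.044], "spin": 1},
  ],
)

```text
t: 12.58
tcp_pos: [0.5186, 0.1234, 0.2409]
orientation: [1.0, 0.022, -0.002, 0.0]
wrist_force: [-0.3, -0.5, 0.3]
finger_gap: 0.0445
grip_force: 0.0
```

move_arm(
  plan=[
    {"delta_pos": [-0.094, -0.031, 0.026], "spin": 0.611},
    {"delta_pos": [-0.094, -0.031, 0.026], "spin": 0.611},
    {"delta_pos": [-0.094, -0.031, 0.026], "spin": 0.611},
    {"delta_pos": [-0.094, -0.031, 0.026], "spin": 0.611},
    {"delta_pos": [-0.094, -0.031, 0.026], "spin": 0.611},
    {"delta_pos": [-0.094, -0.031, 0.026], "spin": 0.611},
    {"delta_pos": [-0.094, -0.031, 0.026], "spin": 0.611},
    {"delta_pos": [-0.094, -0.031, 0.026], "spin": 0.611},
  ],
)

```text
t: 13.25
tcp_pos: [0.5051, 0.1276, 0.239]
orientation: [0.976, -0.216, -0.0, 0.0]
wrist_force: [-0.1, -0.1, 1.2]
finger_gap: 0.0447
grip_force: 0.0
```

```bash
python3 long.py wrist|tail -1;python3 rot.py
```

```text
{'t': 13.3, 'q': [0.1386, 0.0187, 1.3762, -0.0001, 1.7472, 2.1446], 'tcp_pos': [0.5051, 0.1276, 0.2392], 'wrist_force': [-0.5024, 0.1531, 0.2659], 'wrist_torque': [0.0171, 0.008, -0.0327], 'finger_gap': 0.0448, 'grip_force': 0.0}
nose zmax [0.1352221  0.14110544]
0.137 308 [0.5056 0.1284 0.1394] [0.018 0.018 0.005] 164.3 0.0633
0.115 428 [0.6273 0.1337 0.1185] [0.02  0.02  0.007] 20.2 0.0647
0.1 75 [0.6077 0.0619 0.101 ] [0.014 0.013 0.002] 309.8 0.0643
0.1 559 [0.5323 0.0582 0.1035] [0.027 0.027 0.007] 237.2 0.0632
bar ((567.2780151367188, 111.35382080078125), (11.746508598327637, 45.14438247680664), 2.529059410095215) 92.76317458784037 719
rim gap [124, 126, 128, 130, 132, 134, 136, 138, 140, 142, 144, 146, 148, 150, 152, 154, 156, 158, 160, 162, 164, 166, 168, 170, 172, 174, 176, 178, 180, 182, 184, 186, 188, 190, 192, 194, 196, 198, 200, 202]
```

move_arm(
  plan=[
    {"delta_pos": [-0.003, -0.006, 0.25], "spin": 0},
    {"delta_pos": [-0.003, -0.006, 0.5], "spin": 0},
    {"delta_pos": [-0.003, -0.006, 0.75], "spin": 0},
    {"delta_pos": [-0.003, -0.006, 0.954], "spin": 0},
    {"delta_pos": [-0.003, -0.006, 0.954], "spin": 0},
    {"delta_pos": [-0.003, -0.006, 0.954], "spin": 0},
    {"delta_pos": [-0.003, -0.006, 0.954], "spin": 0},
  ],
)

```text
t: 13.88
tcp_pos: [0.5066, 0.1288, 0.0986]
orientation: [0.976, -0.216, 0.002, -0.001]
wrist_force: [0.2, -0.6, 0.5]
finger_gap: 0.0445
grip_force: 0.0
```

move_arm(
  plan=[
    {"delta_pos": [0, 0, 0], "spin": 0},
    {"delta_pos": [0, 0, 0], "spin": 0},
    {"delta_pos": [0, 0, 0], "spin": 0},
    {"delta_pos": [0, 0, 0], "spin": 0},
    {"delta_pos": [0, 0, 0], "spin": 0},
    {"delta_pos": [0, 0, 0], "spin": 0},
  ],
  claw=1,
  grip_force=50,
)

```text
t: 14.38
tcp_pos: [0.5063, 0.1283, 0.0984]
orientation: [0.976, -0.217, 0.002, -0.0]
wrist_force: [-0.4, -2.0, 5.7]
finger_gap: 0.0251
grip_force: 49.9
```

move_arm(
  plan=[
    {"delta_pos": [0, 0, -0.001], "spin": -0.05},
    {"delta_pos": [0, 0, -0.002], "spin": -0.15},
    {"delta_pos": [0, 0, -0.005], "spin": -0.28},
    {"delta_pos": [0, 0, -0.007], "spin": -0.41},
    {"delta_pos": [0, 0, -0.009], "spin": -0.54},
    {"delta_pos": [0, 0, -0.011], "spin": -0.67},
    {"delta_pos": [0, 0, -0.013], "spin": -0.8},
    {"delta_pos": [0, 0, -0.015], "spin": -0.92},
    {"delta_pos": [0, 0, -0.017], "spin": -1},
    {"delta_pos": [0, 0, -0.017], "spin": -1},
  ],
)

```text
t: 15.22
tcp_pos: [0.5055, 0.1288, 0.0991]
orientation: [0.985, 0.174, 0.0, -0.0]
wrist_force: [1.2, -0.7, 0.9]
finger_gap: 0.0253
grip_force: 49.9
```

```bash
python3 long.py wrist;python3 rot.py|grep -v rim
```

```text
wrist long [0.5104 0.1312 0.1362] 160.5 3029 [0.03  0.047 0.02 ]
{'t': 15.2667, 'q': [0.1406, 0.0695, 1.6026, 0.0001, 1.4686, 1.364], 'tcp_pos': [0.5055, 0.1287, 0.0991], 'wrist_force': [1.5153, 0.092, 0.3902], 'wrist_torque': [0.0409, -0.0968, 0.0166], 'finger_gap': 0.0252, 'grip_force': 49.8715}
nose zmax [0.13649282 0.14958032]
0.137 241 [0.5022 0.1473 0.141 ] [0.016 0.017 0.008] 150.7 0.0737
0.137 259 [0.513  0.1149 0.141 ] [0.021 0.011 0.008] 176.2 0.0536
0.137 1060 [0.5057 0.1296 0.1395] [0.019 0.02  0.005] 163.2 0.0635
0.115 1664 [0.6263 0.1337 0.1183] [0.021 0.021 0.007] 20.5 0.0639
0.115 309 [0.5135 0.1267 0.1185] [0.019 0.034 0.007] 163.8 0.0552
0.115 109 [0.5082 0.1496 0.1185] [0.004 0.012 0.007] 146.7 0.0698
0.1 166 [0.6199 0.1348 0.1035] [0.013 0.024 0.007] 23.7 0.0583
0.1 43 [0.607  0.0651 0.1008] [0.006 0.007 0.002] 311.2 0.0614
0.1 1340 [0.5321 0.0581 0.1034] [0.027 0.027 0.007] 237.2 0.0634
0.1 163 [0.511  0.1307 0.1035] [0.015 0.024 0.007] 160.7 0.0588
0.1 62 [0.5085 0.1489 0.1035] [0.003 0.01  0.007] 147.0 0.0691
0.1 62 [0.5195 0.1157 0.1036] [0.006 0.01  0.007] 174.6 0.0472
bar ((567.123779296875, 111.44912719726562), (11.904045104980469, 45.421451568603516), 2.0745134353637695) 92.48805938990587 2672
```

move_arm(
  plan=[
    {"delta_pos": [0, 0, -0.001], "spin": -0.05},
    {"delta_pos": [0, 0, -0.002], "spin": -0.15},
    {"delta_pos": [0, 0, -0.005], "spin": -0.28},
    {"delta_pos": [0, 0, -0.007], "spin": -0.41},
    {"delta_pos": [0, 0, -0.009], "spin": -0.54},
    {"delta_pos": [0, 0, -0.011], "spin": -0.67},
    {"delta_pos": [0, 0, -0.013], "spin": -0.8},
    {"delta_pos": [0, 0, -0.015], "spin": -0.92},
    {"delta_pos": [0, 0, -0.017], "spin": -1},
    {"delta_pos": [0, 0, -0.017], "spin": -1},
  ],
)

```text
t: 16.1
tcp_pos: [0.5051, 0.1288, 0.1016]
orientation: [0.844, 0.537, 0.0, -0.0]
wrist_force: [0.5, -0.2, -0.0]
finger_gap: 0.0253
grip_force: 49.9
```

move_arm(
  plan=[
    {"delta_pos": [0, 0, -0.001], "spin": -0.05},
    {"delta_pos": [0, 0, -0.002], "spin": -0.15},
    {"delta_pos": [0, 0, -0.005], "spin": -0.28},
    {"delta_pos": [0, 0, -0.007], "spin": -0.41},
    {"delta_pos": [0, 0, -0.009], "spin": -0.54},
    {"delta_pos": [0, 0, -0.011], "spin": -0.67},
    {"delta_pos": [0, 0, -0.013], "spin": -0.8},
    {"delta_pos": [0, 0, -0.015], "spin": -0.92},
    {"delta_pos": [0, 0, -0.017], "spin": -1},
    {"delta_pos": [0, 0, -0.017], "spin": -1},
  ],
)

```text
t: 16.93
tcp_pos: [0.5047, 0.1284, 0.104]
orientation: [0.574, 0.819, -0.0, -0.0]
wrist_force: [-1.1, -1.1, 1.4]
finger_gap: 0.0254
grip_force: 49.9
```

move_arm(
  plan=[
    {"delta_pos": [0, 0, -0.001], "spin": -0.05},
    {"delta_pos": [0, 0, -0.002], "spin": -0.15},
    {"delta_pos": [0, 0, -0.005], "spin": -0.28},
    {"delta_pos": [0, 0, -0.007], "spin": -0.41},
    {"delta_pos": [0, 0, -0.009], "spin": -0.54},
    {"delta_pos": [0, 0, -0.011], "spin": -0.67},
    {"delta_pos": [0, 0, -0.013], "spin": -0.8},
    {"delta_pos": [0, 0, -0.015], "spin": -0.92},
    {"delta_pos": [0, 0, -0.017], "spin": -1},
    {"delta_pos": [0, 0, -0.017], "spin": -1},
  ],
)

```text
t: 17.77
tcp_pos: [0.5046, 0.1279, 0.1065]
orientation: [0.218, 0.976, -0.001, -0.001]
wrist_force: [-1.3, -1.2, 1.8]
finger_gap: 0.0252
grip_force: 49.9
```

```bash
python3 long.py wrist|tail -1;python3 rot.py|grep -v rim
```

```text
{'t': 17.8167, 'q': [0.1403, 0.0644, 1.593, -0.0013, 1.4858, -0.9894], 'tcp_pos': [0.5046, 0.128, 0.1065], 'wrist_force': [-1.5938, -2.1449, 1.7287], 'wrist_torque': [-0.5094, 0.3544, 0.0432], 'finger_gap': 0.0249, 'grip_force': 49.8717}
nose zmax [0.14158466 0.14948012]
0.137 1197 [0.5013 0.1328 0.141 ] [0.031 0.045 0.008] 161.8 0.0687
0.115 189 [0.5004 0.1298 0.1185] [0.016 0.023 0.007] 164.4 0.0687
0.115 99 [0.489  0.1155 0.1185] [0.007 0.01  0.007] 176.9 0.0776
0.115 97 [0.5048 0.1492 0.1185] [0.005 0.011 0.007] 148.4 0.0724
0.1 148 [0.5006 0.1301 0.1035] [0.016 0.023 0.007] 164.1 0.0685
bar ((566.4364013671875, 107.7498550415039), (12.4490385055542, 35.60551834106445), 3.0852279663085938) 84.79223332517665 742
```

move_arm(
  plan=[
    {"delta_pos": [0, 0, -0.002], "spin": -0.1},
    {"delta_pos": [0, 0, -0.004], "spin": -0.2},
    {"delta_pos": [0, 0, -0.005], "spin": -0.3},
    {"delta_pos": [0, 0, -0.01], "spin": -0.3},
    {"delta_pos": [0, 0, -0.02], "spin": -0.3},
    {"delta_pos": [0, 0, -0.03], "spin": -0.3},
    {"delta_pos": [0, 0, -0.03], "spin": -0.3},
  ],
)

```text
t: 18.4
tcp_pos: [0.5047, 0.128, 0.1104]
orientation: [0.102, 0.995, -0.001, -0.001]
wrist_force: [-2.1, -3.2, -3.6]
finger_gap: 0.0253
grip_force: 49.9
```

move_arm(
  plan=[
    {"delta_pos": [0, 0, -0.01], "spin": 0},
    {"delta_pos": [0, 0, -0.02], "spin": 0},
    {"delta_pos": [0, 0, -0.02], "spin": 0},
  ],
)

```text
t: 18.65
tcp_pos: [0.5048, 0.1281, 0.1139]
orientation: [0.101, 0.995, -0.001, -0.001]
wrist_force: [-2.1, -4.4, -4.5]
finger_gap: 0.0254
grip_force: 49.9
```

move_arm(
  plan=[
    {"delta_pos": [0, 0, -0.03], "spin": 0},
    {"delta_pos": [0, 0, -0.06], "spin": 0},
    {"delta_pos": [0, 0, -0.06], "spin": 0},
  ],
)

```text
t: 18.9
tcp_pos: [0.505, 0.1282, 0.1242]
orientation: [0.101, 0.995, -0.0, -0.0]
wrist_force: [-2.2, -5.9, -1.5]
finger_gap: 0.0255
grip_force: 49.9
```

```bash
python3 long.py wrist|tail -1;python3 - <<'E'
from h import *
d=np.load('last_wrist.npy');W=cloud('wrist',d);x,y,z=W[...,0],W[...,1],W[...,2]
m=(d>0)&(np.hypot(x-.505,y-.1285)<.012)&(z>.11)&(z<.19);print(np.percentile(z[m],[10,50,95,99.5]))
E
```

```text
{'t': 18.95, 'q': [0.1404, 0.0537, 1.5683, -0.0009, 1.5199, -1.2289], 'tcp_pos': [0.505, 0.1282, 0.1242], 'wrist_force': [-2.7386, -5.9187, -0.9861], 'wrist_torque': [-1.2332, 0.584, 0.0204], 'finger_gap': 0.0258, 'grip_force': 49.8692}
[0.13490239 0.16246825 0.16588047 0.1664113 ]
```

The nose is at z = 0.166, so the objective is free. Lifting it out.

move_arm(
  plan=[
    {"delta_pos": [0, 0, -0.07], "spin": 0},
    {"delta_pos": [0, 0, -0.14], "spin": 0},
    {"delta_pos": [0, 0, -0.25], "spin": 0},
    {"delta_pos": [0, 0, -0.45], "spin": 0},
    {"delta_pos": [0, 0, -0.7], "spin": 0},
    {"delta_pos": [0, 0, -0.95], "spin": 0},
    {"delta_pos": [0, 0, -1], "spin": 0},
    {"delta_pos": [0, 0, -1], "spin": 0},
    {"delta_pos": [0, 0, -1], "spin": 0},
  ],
)

```text
t: 19.7
tcp_pos: [0.5057, 0.1296, 0.2743]
orientation: [0.1, 0.995, 0.001, 0.002]
wrist_force: [0.2, -0.5, -1.6]
finger_gap: 0.0252
grip_force: 49.9
```

```bash
python3 - <<'E'
from h import *
for n in('wrist','top'):
    o=ctrl.get_obs();p,d=cams.snapshot(n);np.save('last_'+n+'.npy',d);np.save('last_'+n+'p.npy',p)
    W=cloud(n,d);x,y,z=W[...,0],W[...,1],W[...,2]
    m=(d>0)&(z>.006)&(z<.02)&(x>.36)&(x<.52)&(y>-.24)&(y<-.08);g=m.astype('u1')
    k,l,s,c=cv2.connectedComponentsWithStats(g)
    for i in range(1,k):
        if s[i,4]>30:print(n,s[i,4],cv2.minAreaRect((W[l==i][:,:2]*1000).astype('f4')))
print({k:np.round(o[k],4).tolist() for k in('t','q','tcp_pos','wrist_force','wrist_torque','finger_gap')})
p=np.load('last_wristp.npy');cv2.imwrite('pics/w5.png',p[:,:,::-1])
E
```

```text
wrist 266 ((394.0418395996094, -219.36268615722656), (27.12324333190918, 45.11647033691406), 87.56977844238281)
wrist 1703 ((457.1101989746094, -177.53875732421875), (125.56185150146484, 130.32662963867188), 84.2818603515625)
top 94 ((486.2112121582031, -221.80357360839844), (77.2927474975586, 21.100170135498047), 22.72073745727539)
top 349 ((438.92901611328125, -162.3814239501953), (128.93528747558594, 126.25747680664062), 24.749656677246094)
{'t': 19.75, 'q': [0.141, 0.0198, 1.3101, 0.0011, 1.8122, -1.2291], 'tcp_pos': [0.505, 0.1292, 0.2723], 'wrist_force': [0.0077, -0.4092, -2.3439], 'wrist_torque': [0.0862, -0.1736, -0.0021], 'finger_gap': 0.0255}
```

View pics/w5.png

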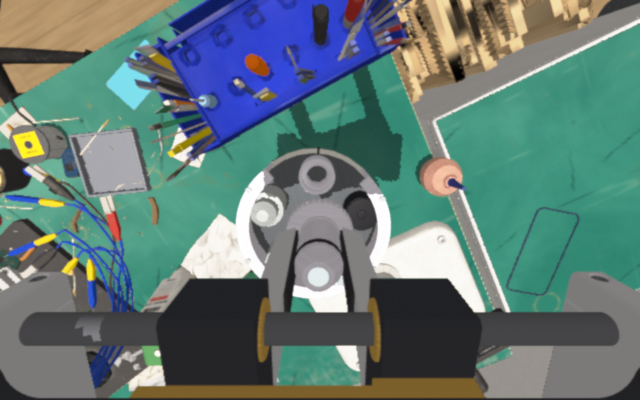

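The view shows the objective held upright with its nose at (318,275) and the boss empty at (317,173). The tray is at (111,163) with the spool beside it at (37,143). Locating the tray centre now.

```bash
python3 - <<'E'
from h import *
from scipy.spatial.transform import Rotation as R
p=np.load('last_wristp.npy');hsv=cv2.cvtColor(p,cv2.COLOR_RGB2HSV)
g=np.zeros((400,640),'u1');g[120:203,66:156]=hsv[120:203,66:156,1]<60
g=cv2.morphologyEx(g,cv2.MORPH_OPEN,np.ones((9,9)));k,l,s,_=cv2.connectedComponentsWithStats(g);i=1+s[1:,4].argmax()
r=cv2.minAreaRect(cv2.findContours((l==i).astype('u1'),0,2)[0][0]);print(r)
o=ctrl.get_obs();c=cams.camera_params('wrist');T=c['tool_from_camera'];Q=R.from_quat(o['orientation']).as_matrix()
def wr(u,v,zz):
    r=Q@T[:3,:3]@[(u-c['cx'])/c['fx'],(v-c['cy'])/c['fy'],1];b=Q@T[:3,3]+o['tcp_pos'];return b+r*(zz-b[2])/r[2]
print([wr(*q,.01).round(4).tolist() for q in cv2.boxPoints(r)],wr(*r[0],.01),wr(111.5,163,.01))
d=np.load('last_wrist.npy');W=cloud('wrist',d);x,y,z=W[...,0],W[...,1],W[...,2]
m=(d>0)&(z>.21)&(z<.33)&(np.hypot(x-.505,y-.129)<.03)
for h in (.225,.245,.265,.312): 
    q=m&(abs(z-h)<.008); 
    if q.sum():print(h,W[q].mean(0).round(4),q.sum())
print(z[m&(np.hypot(x-.505,y-.129)<.012)].max())
E
echo '[0.505,0.129,0.274,168.5]'>cmd.json; python3 s.py .437 -.161 .274 168.5 .437 -.161 .066 168.5
```

```text
((109.42488098144531, 163.41452026367188), (75.94080352783203, 67.89881134033203), 75.25643920898438)
[[0.3893, -0.2012, 0.01], [0.3854, -0.1042, 0.01], [0.4887, -0.1131, 0.01], [0.4944, -0.2164, 0.01]] [ 0.43780393 -0.15816457  0.01      ] [ 0.43783224 -0.15507401  0.01      ]
0.245 [0.4888 0.1323 0.2506] 170
0.265 [0.4955 0.1321 0.2654] 334
0.312 [0.5006 0.1304 0.3109] 2523
0.3284512083310944
[0.03, -1.0, 0.0] spin -0.0 rows>= 3.6 -> [0.4707, -0.0171, 0.274, 168.5]
[0.029, -0.985, 0.0] spin -0.0 rows>= 3.5 -> [0.437, -0.161, 0.274, 168.5]
[-0.0, 0.0, 1.0] spin -0.0 rows>= 3.6 -> [0.437, -0.161, 0.124, 168.5]
[-0.0, 0.0, 0.387] spin -0.0 rows>= 1.4 -> [0.437, -0.161, 0.066, 168.5]
```

move_arm(
  plan=[
    {"delta_pos": [0.008, -0.15, 0], "spin": 0},
    {"delta_pos": [0.014, -0.38, 0], "spin": 0},
    {"delta_pos": [0.02, -0.6, 0], "spin": 0},
    {"delta_pos": [0.025, -0.82, 0], "spin": 0},
    {"delta_pos": [0.03, -1, 0], "spin": 0},
    {"delta_pos": [0.03, -1, 0], "spin": 0},
  ],
)

```text
t: 20.3
tcp_pos: [0.4691, -0.0211, 0.2706]
orientation: [0.103, 0.995, -0.001, -0.002]
wrist_force: [1.0, 0.2, -2.5]
finger_gap: 0.0252
grip_force: 49.9
```

move_arm(
  plan=[
    {"delta_pos": [0.006, -0.2, 0], "spin": 0},
    {"delta_pos": [0.012, -0.42, 0], "spin": 0},
    {"delta_pos": [0.018, -0.64, 0], "spin": 0},
    {"delta_pos": [0.024, -0.84, 0], "spin": 0},
    {"delta_pos": [0.029, -0.97, 0], "spin": 0},
    {"delta_pos": [0.029, -0.97, 0], "spin": 0},
    {"delta_pos": [0.029, -0.97, 0], "spin": 0},
  ],
)

```text
t: 20.88
tcp_pos: [0.4371, -0.1588, 0.2712]
orientation: [0.101, 0.995, 0.001, -0.001]
wrist_force: [0.1, 0.3, -1.6]
finger_gap: 0.0251
grip_force: 49.9
```

move_arm(
  plan=[
    {"delta_pos": [0, 0, 0.2], "spin": 0},
    {"delta_pos": [0, 0, 0.4], "spin": 0},
    {"delta_pos": [0, 0, 0.6], "spin": 0},
    {"delta_pos": [0, 0, 0.8], "spin": 0},
    {"delta_pos": [0, 0, 1], "spin": 0},
    {"delta_pos": [0, 0, 1], "spin": 0},
  ],
)

```text
t: 21.38
tcp_pos: [0.4332, -0.1549, 0.1153]
orientation: [0.099, 0.995, 0.003, -0.007]
wrist_force: [-0.7, 0.0, -2.0]
finger_gap: 0.0249
grip_force: 49.9
```

move_arm(
  plan=[
    {"delta_pos": [0, 0, 0.1], "spin": 0},
    {"delta_pos": [0, 0, 0.2], "spin": 0},
    {"delta_pos": [0, 0, 0.28], "spin": 0},
    {"delta_pos": [0, 0, 0.33], "spin": 0},
    {"delta_pos": [0, 0, 0.36], "spin": 0},
    {"delta_pos": [0, 0, 0.36], "spin": 0},
    {"delta_pos": [0, 0, 0.36], "spin": 0},
  ],
)

```text
t: 21.97
tcp_pos: [0.4381, -0.159, 0.07]
orientation: [0.1, 0.995, -0.0, 0.001]
wrist_force: [0.1, -0.5, -0.7]
finger_gap: 0.0253
grip_force: 49.9
```

```bash
python3 - <<'E'
from h import *
p,d=cams.snapshot('wrist');o=ctrl.get_obs();print({k:np.round(o[k],4).tolist() for k in('t','q','tcp_pos','wrist_force','wrist_torque','finger_gap')})
cv2.imwrite('pics/w6.png',p[:,:,::-1])
E
```

```text
{'t': 22.0167, 'q': [-0.4703, -0.0326, 1.7664, 0.0001, 1.4059, -1.8403], 'tcp_pos': [0.4383, -0.1593, 0.0702], 'wrist_force': [0.3579, -0.1274, -0.9823], 'wrist_torque': [0.0337, -0.1072, 0.0319], 'finger_gap': 0.0257}
```

View pics/w6.png

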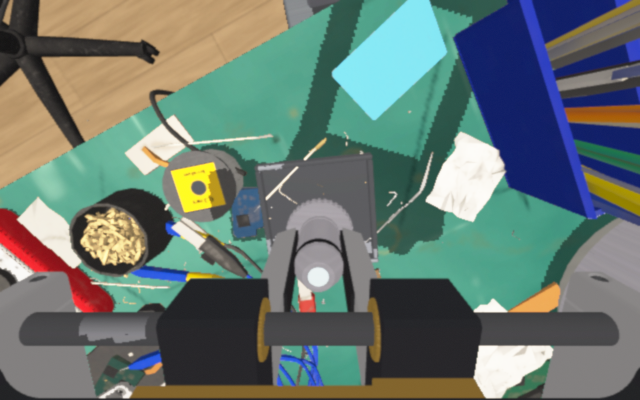

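The view shows the collar at (320,215) over the tray, whose near edges are at (258,165) and (372,155), roughly centred. Lowering to contact.

move_arm(
  plan=[
    {"delta_pos": [0, 0, 0.02], "spin": 0},
    {"delta_pos": [0, 0, 0.035], "spin": 0},
    {"delta_pos": [0, 0, 0.045], "spin": 0},
    {"delta_pos": [0, 0, 0.045], "spin": 0},
    {"delta_pos": [0, 0, 0.045], "spin": 0},
  ],
)

```text
t: 22.43
tcp_pos: [0.4376, -0.1592, 0.0625]
orientation: [0.1, 0.995, -0.0, 0.0]
wrist_force: [0.8, -0.2, 0.1]
finger_gap: 0.0255
grip_force: 49.9
```

move_arm(
  plan=[
    {"delta_pos": [0, 0, 0.004], "spin": 0},
    {"delta_pos": [0, 0, 0.008], "spin": 0},
    {"delta_pos": [0, 0, 0.012], "spin": 0},
    {"delta_pos": [0, 0, 0.012], "spin": 0},
    {"delta_pos": [0, 0, 0.012], "spin": 0},
  ],
)

```text
t: 22.85
tcp_pos: [0.438, -0.1593, 0.0624]
orientation: [0.1, 0.995, -0.0, 0.001]
wrist_force: [-3.0, 1.4, 6.8]
finger_gap: 0.0254
grip_force: 49.9
```

Contact at 6.8 N, at the expected height. Releasing gently and rising.

move_arm(
  plan=[
    {"delta_pos": [0, 0, -0.008], "spin": 0},
    {"delta_pos": [0, 0, -0.008], "spin": 0},
    {"delta_pos": [0, 0, -0.008], "spin": 0},
    {"delta_pos": [0, 0, -0.008], "spin": 0},
    {"delta_pos": [0, 0, -0.008], "spin": 0},
    {"delta_pos": [0, 0, -0.008], "spin": 0},
    {"delta_pos": [0, 0, -0.008], "spin": 0},
  ],
  claw=0.05,
  grip_force=10,
)

```text
t: 23.43
tcp_pos: [0.4374, -0.1592, 0.0616]
orientation: [0.1, 0.995, -0.0, -0.0]
wrist_force: [0.8, -0.5, -0.1]
finger_gap: 0.0447
grip_force: 0.0
```

move_arm(
  plan=[
    {"delta_pos": [0, 0, -0.15], "spin": 0},
    {"delta_pos": [0, 0, -0.35], "spin": 0},
    {"delta_pos": [0, 0, -0.55], "spin": 0},
    {"delta_pos": [0, 0, -0.8], "spin": 0},
    {"delta_pos": [0, 0, -1], "spin": 0},
    {"delta_pos": [0, 0, -1], "spin": 0},
    {"delta_pos": [0, 0, -1], "spin": 0},
  ],
)

```text
t: 24.02
tcp_pos: [0.4386, -0.1597, 0.2141]
orientation: [0.1, 0.995, -0.001, 0.002]
wrist_force: [0.3, 0.1, -0.9]
finger_gap: 0.0446
grip_force: 0.0
```

```bash
python3 - <<'E'
from h import *
o=ctrl.get_obs();p,d=cams.snapshot('wrist');print({k:np.round(o[k],4).tolist() for k in('t','tcp_pos','wrist_force','finger_gap')})
cv2.imwrite('pics/w7.png',p[:,:,::-1]);W=cloud('wrist',d);x,y,z=W[...,0],W[...,1],W[...,2]
for lo,hi in((.09,.11),(.04,.049),(.01,.018)):
    m=(d>0)&(z>lo)&(z<hi)&(np.hypot(x-.438,y+.159)<.065);print(lo,cv2.minAreaRect((W[m][:,:2]*1000).astype('f4')),m.sum(),z[m].max())
np.save('last_wrist.npy',d)
E
```

```text
{'t': 24.0167, 'tcp_pos': [0.4386, -0.1597, 0.2141], 'wrist_force': [0.2694, 0.1154, -0.9107], 'finger_gap': 0.0446}
0.09 ((436.51593017578125, -157.2281494140625), (24.755535125732422, 24.334671020507812), 79.68132781982422) 516 0.1030454329220576
0.04 ((433.4966735839844, -156.8638153076172), (44.80208969116211, 38.400718688964844), 82.94781494140625) 579 0.048558832546688524
0.01 ((446.5835266113281, -164.822509765625), (102.41824340820312, 107.05569458007812), 84.60978698730469) 935 0.017572361860441393
```

View pics/w7.png

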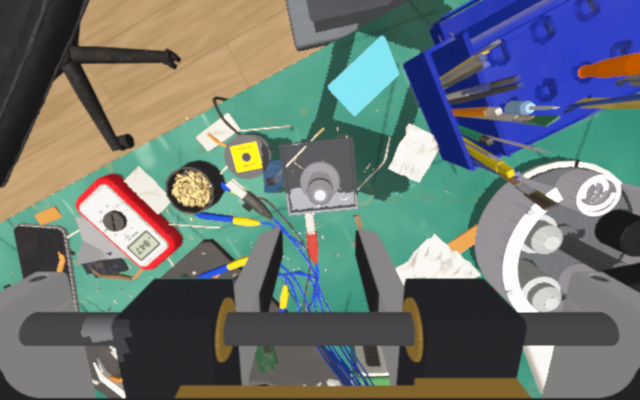

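The view shows the objective upright at (320,190), inside the tray, with its top at 103 mm as expected. The bystanders are in place. Handing in.

```bash
python3 -c "
from cell import ctrl
print(ctrl.close_job())"
```

```text
the job is handed in; nothing more can be done
None
```

The long objective was turned to the gap, unscrewed, lifted out and left standing upright and released in the grey tray; the short one is still screwed in, and I handed the job in at about 24 s (no verdict was returned).

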